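Slide an open tip rack down the loading lane

TASK

Load the open pipette-tip rack into the pipetting station: using only the fingers, line it up and push it off the apron, straight down the lane between the two guide rails, until its leading end rests flush against the end stop, then move clear. So that the tips are not jarred, neither the rack nor the robot may touch either rail, and the rack must come gently up to the stop. Only push it: do not lift, carry or tip it, and leave the other things on the bench where they are.

Things in the scene. Friction and masses are not known exactly. Their poses are not given: they have to be found in the camera images.
- tip_rack: Open pipette-tip rack to be pushed: rigid teal block 127 long (its x) x 86 wide (y) x 60 high, ivory tip tops 6 mm above that; 0.22 to 0.45 kg, friction on the deck 0.45 to 0.75. Origin: centre of its underside. z up; at the start x points roughly down the lane. It stands loose on the apron, wholly before the rails, off to one side and askew.
- loader: Loading lane of the white pipetting station (fixed, placed elsewhere each time). Origin: on the bench under the middle of the lane mouth, where the rails begin; x down the lane to the stop, y left of that, z up. Flat deck 12 mm above the bench: apron x -250 to 0, 210 wide, then lane bed 156 wide. Station body from x = 300 to 500, 270 wide, 165 high.
- rail_far: Steel guide rail at the loader's +y side (the side farther from the robot): straight bar 250 long, 14 wide, 22 high above the deck, with a rounded nose at the mouth. Origin: centre of its underside on the deck, at (125, 60, 12) in the loader frame; inner face at y = +53. Must not be touched.
- rail_near: The same rail at the loader's -y side (the side nearer the robot). Origin at (125, -60, 12) in the loader frame; inner face at y = -53. Must not be touched.
- end_stop: Fixed steel bar across the end of the lane, 106 wide and 40 high above the deck, with two black rubber pads towards the mouth. Origin: on the deck, in the middle of the lane, in the plane of the pads' front faces, at (243, 0, 12) in the loader frame. Rigid.
- lane_mouth (a point): Point on the deck in the middle of the lane mouth, at (0, 0, 12) in the loader frame; axes as the loader. The lane is 106 wide between the rails' inner faces.
- lane_home (a point): Point on the deck where the tip rack's origin stands when the rack is fully home, at (179.5, 0, 12) in the loader frame; axes as the loader.
- closed_box: Bystander: closed tip box with blue base and pale lid, 122 x 84 x 77. Origin: centre of its underside. Leave alone.
- pipette: Bystander: grey micropipette lying on the bench, 247 long (along x), 26 thick. Origin: on the bench at the middle of its length. Leave alone.
- well_rack: Bystander: low white 96-hole tube rack, 124 x 82 x 32. Origin: centre of its underside. Leave alone.
- reagent: Bystander: white bottle with blue cap, 42 in diameter, 75 high. Origin: centre of its underside. Leave alone.
- vial: Bystander: small amber vial with grey cap, 28 in diameter, 48 high. Origin: centre of its underside. Leave alone.
- marker: Bystander: marker pen lying on the bench, 130 long (along x), 15 thick. Origin: on the bench at the middle of its length. Leave alone.
- beaker: Bystander: small beaker, 60 in diameter, 60 high. Origin: centre of its underside. Leave alone.
There are look-alikes about, which are no part of the job. Leave any green or orange look-alike of the tip_rack alone.

How it is judged:
On the way:
1. the whole rack has passed the mouth and stands between the rails, flat on the deck (x of tip_rack in the frame of loader above 0.075 m and y of tip_rack in the frame of loader between -0.0105 and 0.0105 m and z of tip_rack in the frame of loader below 0.016 m), for 0.05 s.
At the end, for the whole second after the job is handed in: The rack lies at rest, flat on the deck between the rails, its leading end within 4 mm of the end stop's pads and square to them within 0.06 rad, touching neither rail (its middle within 10.5 mm of the lane's middle), and the robot touches nothing (x of tip_rack in the frame of lane_home between -0.004 and 0.003 m and y of tip_rack in the frame of lane_home between -0.0105 and 0.0105 m and z of tip_rack in the frame of lane_home below 0.003 m and angle between the x axis of tip_rack and the x axis of loader, either way round below 0.06 rad and angle between tip_rack's own z axis and vertical below 0.04 rad and linear speed of tip_rack below 0.01 m/s).
It fails at once if the rack or the robot touches a guide rail (contact force between tip_rack and rail_far above 0.1 N or contact force between tip_rack and rail_near above 0.1 N or contact force between any of the fingers, the arm and rail_far above 0.3 N or contact force between any of the fingers, the arm and rail_near above 0.3 N).
It fails at once if the rack is lifted off the deck, carried or tipped (z of tip_rack in the frame of loader above 0.019 m or angle between tip_rack's own z axis and vertical above 0.12 rad).
It fails at once if the rack is pushed with the arm or the gripper's body instead of the fingers (contact force between the arm and tip_rack above 5 N).
It fails at once if the rack is rammed into the end stop (over 35 N) (contact force between tip_rack and end_stop above 35 N).
It fails at once if another thing on the bench is moved by more than 15 mm (distance of any of closed_box, pipette, well_rack, reagent, vial, marker, beaker from where it was at the start of the episode above 0.015 m).
It also fails if it takes over 72 s, if anything falls off the work surface, if the arm or the gripper's body presses on something with over 40 N, if the wrist force passes 120 N, or if a joint passes its speed limit or range.

ROBOT

A 7-joint arm with a two-finger parallel gripper is mounted at the origin on the work surface. World frame = base frame: x ahead of the robot, y to its left, z up, the work surface at z = 0. Lengths are in m, angles in rad, forces in N, time in s.
With the tool pointing down it reaches from about 0.4 to 0.875 m from the base axis. Payload 6.5 kg.
Tool frame: the origin (TCP) lies between the finger pads; the fingertips stand 8 mm ahead of it and the grasp point (between the pads) lies 11 mm behind it; z points along the fingers, x is the direction in which the jaws open and shut, and the axes are right-handed (so a half turn about z gives the same grasp; the last joint's range is limited). The gripper opens to 88 mm and grips with 3 to 60 N. Pads are 18 mm wide; open, the fingers measure 123 mm over their backs; the gripper's body (75 mm by 187 mm) begins 45 mm behind the grasp point.
Start: joints at [1.116, 0.536, -0.004, 1.538, 0.003, 1.067, -0.071], TCP at [0.246, -0.601, 0.247] pointing down, gripper open.
Joint ranges: [-2.7, 2.7], [-0.37, 2.16], [-1.27, 1.26], [0.24, 2.4], [-1.31, 4.45], [0.19, 1.91], [-2.76, 2.76]. Speed limits (rad/s): [2.39, 2.39, 3.14, 3.14, 3.14, 3.14, 3.14].

INTERFACE

Orientations are given as a unit quaternion [x, y, z, w].
In Python, from cell import move_ptp, move_straight, move_j, move_gripper, pause, solve_ik, sense, get_image, get_calibration, Unreachable, finish_job, cut_out gives the robot as it stands. Calls block until the motion is done:
- move_ptp(position, orientation): joint-space move of the TCP to a pose.
- move_straight(position, ori=None, vel=0.15, force_limit=None): straight line of the TCP; ori=None keeps the orientation; vel is the mean speed in m/s. With force_limit (N) it stops when the force on the tool has changed by that much, and returns True; else False.
- move_j(angles): joint-space move.
- move_gripper(opening): finger opening in m; the grip force is fixed at half the most; returns when the fingers have stopped.
- pause(seconds).
- solve_ik(position, orientation): joint angles nearest the present ones, or None.
- sense(): the state.
- get_image(name): name is "scene" or "top"; returns the picture (420x560x3 uint8, red, green, blue); there is no depth.
- get_calibration(name): a dict with "fov_y" (degrees; the focal length in pixels is half the picture's height over the tangent of half this angle, whatever the lens; pixels are square), "cx", "cy" (the principal point, pixels), "camera_from_world" (4x4, takes a point from world to camera coordinates). Camera axes: x right, y down, z forward; pixel columns grow to the right and rows downward; lengths in m; the calibration is good to about 2 mm. A picture is of the moment at which its call begins. get_calibration takes no time and is no camera call.
A pose or a line that the arm cannot do raises Unreachable and nothing moves.
- finish_job(): hands the job in, once; it reports no verdict.
Trained networks look in the newest picture that a camera, given by its name, has taken for a name from the list of things; names that differ only in an ending like _2 or _b are one class to them, and where a whole thing is asked for, a point or a joint stands for the part that bears it (a point fixed in the world has none). Each returns a list of dicts, best first, with "p" (0 to 1); they miss things now and then, are a little off and sometimes report something else, mostly with a low value. They report only what shows in the picture. A call takes as long as a camera call. They do not tell look-alikes from the thing itself.
- cut_out(target, camera): "mask" (420x560 bool, what is visible of it) and "bbox" ([left, top, width, height] in pixels, round what is visible of it).
The state is a dict: "time_s": time; "q": joint angles; "joint_vel": joint speeds; "effort": joint torques, N m; "position": TCP position; "tool_rot": TCP orientation; "force": force on the tool from outside, world axes, zero at the start; "moment": the same for the moment, N m; "opening": finger opening in m.
Only numpy, scipy, OpenCV 4.12 (cv2) and the standard library are available. Lean on these libraries where they do the work, as an engineer would, in place of code of your own. Each camera call takes 0.05 s, during which the arm holds its last target.

## Working session

There is one attempt and no reset: what is moved stays moved. The work goes in short steps, each a Python script; the robot and the scene stay as the last script left them, time stands still between calls to the robot, and variables do not carry over. Pictures are saved under pics/ and viewed, and the job is handed in when it is done.

```bash
mkdir -p pics; ls
python3 - <<'E'
from cell import *
import cv2,numpy as np
for n in("scene","top"):
    im=get_image(n); cv2.imwrite(f"pics/{n}0.png",im[:,:,::-1]); c=get_calibration(n); print(n,c)
s=sense();print(s)
E
```

```text
pics
scene {'fov_y': 49.654172544445395, 'cx': 277.20410427934166, 'cy': 197.72037925003826, 'camera_from_world': array([[ 0.61783962,  0.78614963, -0.01558765, -0.37634061],
       [ 0.46582597, -0.38192217, -0.79821152, -0.18389691],
       [-0.63346695,  0.48590556, -0.60217556,  1.19386977],
       [ 0.        ,  0.        ,  0.        ,  1.        ]])}
top {'fov_y': 55.233580395353535, 'cx': 283.6744096929086, 'cy': 205.22502954946157, 'camera_from_world': array([[-0.01329733, -0.99979805, -0.01506794,  0.06804406],
       [-0.99275673,  0.01500017, -0.11920183,  0.51124157],
       [ 0.11940378,  0.01337373, -0.9927557 ,  0.84412521],
       [ 0.        ,  0.        ,  0.        ,  1.        ]])}
{'time_s': 0.1, 'q': array([ 1.11583615,  0.5370914 , -0.00437612,  1.53873931,  0.00262032,
        1.06727772, -0.07120687]), 'joint_vel': array([ 5.40074912e-05, -1.83316552e-03,  4.88534043e-04, -2.92595136e-03,
       -1.41732741e-03,  7.60135451e-04,  5.95247624e-04]), 'effort': array([ 1.75440087e-03, -5.72084713e+01,  9.93578397e-01, -2.52228659e+01,
       -5.62056934e-02,  1.34519034e-02,  7.61064086e-06]), 'position': array([ 0.24613005, -0.60103768,  0.24594028]), 'tool_rot': array([ 8.30379408e-01, -5.57197871e-01, -6.68818901e-04, -3.51532291e-04]), 'force': array([-0.27177515,  0.1067906 , -0.56106145]), 'moment': array([ 0.04332643,  0.04742837, -0.00815497]), 'opening': 0.0881961012212574}
```

View pics/scene0.png

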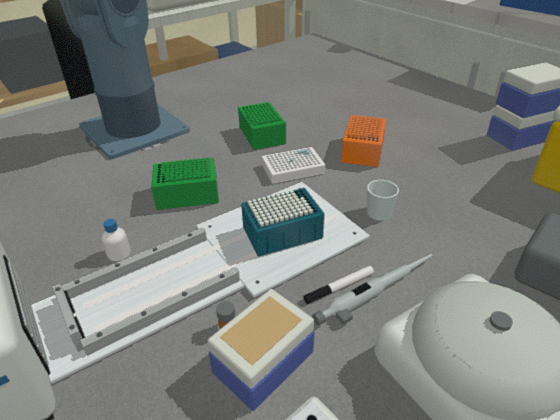

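View pics/top0.png

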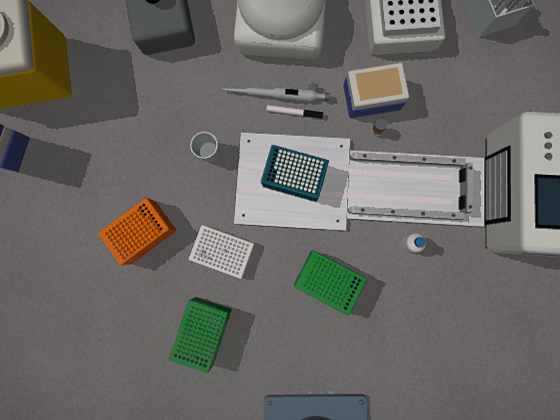

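Candidates for the tip rack in the top view are teal with ivory tips at (295,172), green at (330,282) and (200,335), and orange at (137,232). By the description I choose the teal one on the apron. Next I'll check it in a close crop and get the masks.

```bash
cat > h.py <<'E'
from cell import *
import cv2,numpy as np
def proj(n,P,C=None):
    c=C or get_calibration(n); M=c["camera_from_world"]; f=210/np.tan(np.radians(c["fov_y"]/2))
    p=np.atleast_2d(P)@M[:3,:3].T+M[:3,3]
    return np.c_[f*p[:,0]/p[:,2]+c["cx"],f*p[:,1]/p[:,2]+c["cy"]]
def unproj(n,uv,z):
    c=get_calibration(n); M=c["camera_from_world"]; f=210/np.tan(np.radians(c["fov_y"]/2))
    uv=np.atleast_2d(uv); d=np.c_[(uv[:,0]-c["cx"])/f,(uv[:,1]-c["cy"])/f,np.ones(len(uv))]@M[:3,:3]
    o=-M[:3,:3].T@M[:3,3]
    return o+d*((z-o[2])/d[:,2])[:,None]
def place(pose,P):  # pose x,y,yaw
    P=np.atleast_2d(P).astype(float); c,s=np.cos(pose[2]),np.sin(pose[2])
    return np.c_[pose[0]+c*P[:,0]-s*P[:,1],pose[1]+s*P[:,0]+c*P[:,1],P[:,2]]
E
python3 - <<'E'
from h import *
M={}
for n in("top","scene"):
    im=get_image(n); cv2.imwrite(f"pics/{n}1.png",im[:,:,::-1])
    for t in("tip_rack","loader","rail_far","rail_near","end_stop"):
        for i,r in enumerate(cut_out(t,n)):
            print(n,t,i,round(r["p"],2),r["bbox"],r["mask"].sum()); M[f"{n}-{t}-{i}"]=r["mask"]
    cv2.imwrite(f"pics/{n}_im1.png",im[:,:,::-1])
np.savez("masks.npz",**M)
im=cv2.imread("pics/top1.png")[120:240,225:495]
cv2.imwrite("pics/topz.png",cv2.resize(im,None,fx=2.95,fy=2.95,interpolation=cv2.INTER_CUBIC))
im=cv2.imread("pics/scene1.png")[175:385,20:380]
cv2.imwrite("pics/scz.png",cv2.resize(im,None,fx=2.2,fy=2.2,interpolation=cv2.INTER_CUBIC))
print(sense()["time_s"])
E
```

```text
top tip_rack 0 0.96 [170.6, 298.6, 57.2, 73.0] 3055
top tip_rack 1 0.79 [297.1, 248.9, 65.1, 67.2] 2645
top tip_rack 2 0.72 [102.5, 195.6, 73.4, 70.2] 2928
top tip_rack 3 0.58 [260.5, 142.7, 64.6, 57.4] 2648
top loader 0 0.85 [232.9, 113.5, 325.1, 144.8] 27218
top rail_far 0 0.75 [351.5, 155.4, 114.6, 12.3] 923
top rail_far 1 0.46 [401.9, 232.4, 28.8, 21.8] 398
top rail_near 0 0.92 [347.1, 206.9, 115.6, 14.8] 875
top rail_near 1 0.44 [231.5, 113.0, 328.2, 143.0] 26841
top end_stop 0 0.56 [456.8, 160.8, 13.7, 52.9] 665
scene tip_rack 0 0.97 [238.8, 99.3, 51.7, 52.9] 1769
scene tip_rack 1 0.9 [238.8, 187.0, 86.4, 72.5] 4226
scene tip_rack 2 0.81 [343.1, 114.3, 43.7, 51.6] 1943
scene tip_rack 3 0.65 [214.5, 300.6, 22.3, 27.6] 390
scene tip_rack 4 0.61 [153.1, 155.4, 64.8, 53.3] 2949
scene loader 0 0.66 [0.0, 182.5, 371.9, 237.5] 28332
scene rail_far 0 0.63 [79.1, 268.4, 158.8, 86.9] 2753
scene rail_near 0 0.75 [60.7, 228.7, 145.1, 70.1] 2164
scene end_stop 0 0.95 [55.9, 283.5, 30.9, 67.0] 855
scene end_stop 1 0.2 [366.7, 179.4, 32.0, 42.7] 1123
0.7
```

View pics/topz.png

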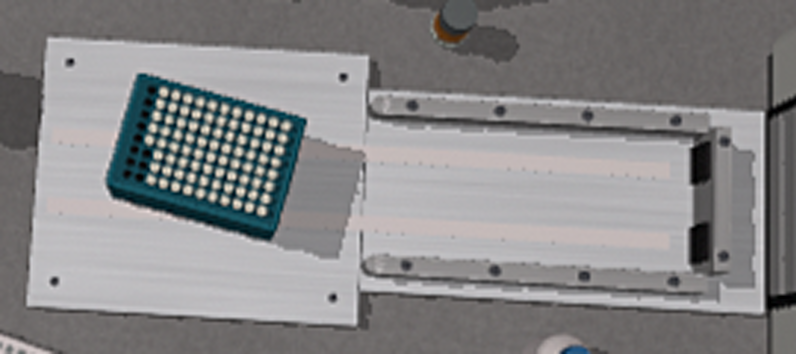

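View pics/scz.png

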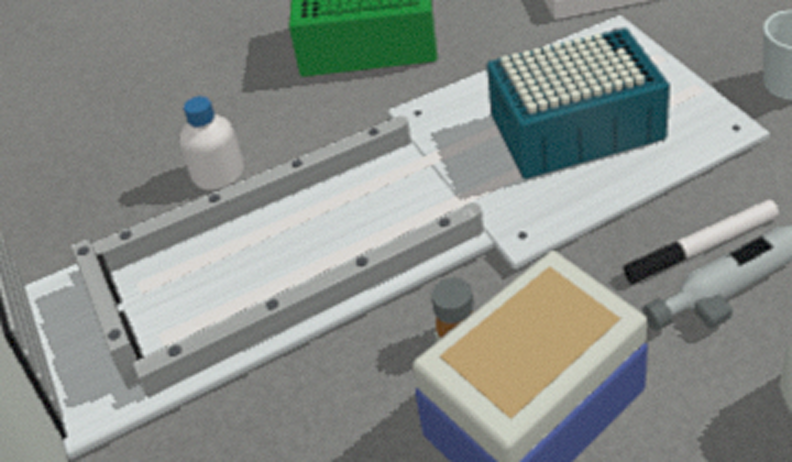

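The crop confirms the choice. The teal rack has ivory tips and its rear tip column is missing. It sits on the apron at top pixel (295,172), yawed about 15° clockwise and to the +y side. Next I'll fit the poses.

```bash
cat > fit.py <<'E'
from h import *
from scipy.optimize import least_squares
# edges: list of (P0,P1) 3D segments in body frame; search normal to the projected edge for the strongest gradient
def edge_res(n,gray,pose,segs,rng=5,step=2.0):
    """returns list of signed offsets (pixels) with (seg idx)"""
    out=[]
    for k,(a,b) in enumerate(segs):
        P=proj(n,place(pose,[a,b])); d=P[1]-P[0]; L=np.linalg.norm(d); d/=L; nrm=np.array([-d[1],d[0]])
        m=max(int(L/step),3); t=np.linspace(.06,.94,m)
        s=np.arange(-rng,rng+.01,.25)
        base=P[0]+np.outer(t*L,d)
        X=base[:,None]+s[None,:,None]*nrm
        v=cv2.remap(gray,X[...,0].astype(np.float32),X[...,1].astype(np.float32),cv2.INTER_LINEAR)
        v=cv2.GaussianBlur(v,(0,0),sigmaX=3,sigmaY=.01)
        g=np.abs(np.gradient(v,axis=1)); j=g[:,2:-2].argmax(1)+2
        ok=g[np.arange(m),j]>1.0
        out.append((t[ok],s[j][ok],base[ok],nrm))
    return out
def fit(pose,data,iters=8,rng=6):
    """data: list of (cam,gray,segs)"""
    pose=np.array(pose,float)
    for it in range(iters):
        r0=max(2.0,rng-it)
        obs=[]
        for n,g,segs in data:
            for (a,b),(t,s,base,nrm) in zip(segs,edge_res(n,g,pose,segs,r0)):
                if len(t)<3: continue
                med=np.median(s); k=np.abs(s-med)<1.0
                obs.append((n,a,b,t[k],base[k]+np.outer(s[k],nrm),nrm))
        def res(p):
            R=[]
            for n,a,b,t,Q,nrm in obs:
                P=proj(n,place(p,np.asarray(a)+np.outer(t,np.asarray(b)-np.asarray(a))))
                R.append((Q-P)@nrm)
            return np.concatenate(R)
        pose=least_squares(res,pose,loss="soft_l1",f_scale=.5,x_scale=[.01,.01,.02]).x
    rep=[(o[0],np.round(o[1],3).tolist(),np.round(o[2],3).tolist(),round(float(np.mean(r)),2),len(o[3])) for o,r in zip(obs,[((o[4]-proj(o[0],place(pose,np.asarray(o[1])+np.outer(o[3],np.asarray(o[2])-np.asarray(o[1])))))@o[5]) for o in obs])]
    return pose,rep
E
python3 - <<'E'
from fit import *
z=np.array
t=(z([[47,39],[368,58],[357,326],[27,305]])+.5)/2.95-.5+[225,120]
B=z([[-.25,.105,.012],[0,.105,.012],[0,-.105,.012],[-.25,-.105,.012]])
s=(z([[768,132],[510,267],[392,112],[622,17]])+.5)/2.2-.5+[20,175]
for names in(["top"],["scene"],["top","scene"]):
    obs={"top":t,"scene":s}
    f=lambda p:np.concatenate([(proj(n,place(p,B))-obs[n]).ravel() for n in names])
    r=least_squares(f,[.6,0,-1.57],x_scale=[.01,.01,.02]);print(names,r.x.round(4));print(r.fun.reshape(-1,2).round(1).tolist())
E
```

```text
['top'] [ 0.5601 -0.0836 -1.6469]
[[-0.3, -0.7], [0.6, -0.9], [0.3, 0.7], [-0.6, 0.8]]
['scene'] [ 0.564  -0.0878 -1.6539]
[[1.7, 1.2], [0.8, -0.2], [-2.7, -1.1], [0.0, -1.1]]
['top', 'scene'] [ 0.5616 -0.0854 -1.6505]
[[0.7, -1.7], [1.6, -1.6], [0.9, -0.0], [0.1, -0.3], [1.4, -0.4], [1.3, -2.0], [-2.4, -2.1], [-0.2, -2.1]]
```

```bash
cat > models.py <<'E'
import numpy as np
A=[((-.25,.105,.012),(0,.105,.012)),((-.25,-.105,.012),(0,-.105,.012)),((-.25,.105,.012),(-.25,-.105,.012)),
   ((0,.08,.012),(0,.105,.012)),((0,-.08,.012),(0,-.105,.012))]
BED=[((.03,.078,.012),(.28,.078,.012)),((.03,-.078,.012),(.28,-.078,.012))]
RAIL=[((.02,y,.034),(.225,y,.034)) for y in(.053,-.053,.067,-.067)]
L=A+BED+RAIL
def rack(z0=.012,h=.06):
    a,b=.0635,.043
    c=[(a,b),(a,-b),(-a,-b),(-a,b)]
    top=[((*c[i],z0+h),(*c[(i+1)%4],z0+h)) for i in range(4)]
    bot=[((*c[i],z0),(*c[(i+1)%4],z0)) for i in range(4)]
    ver=[((*c[i],z0),(*c[i],z0+h)) for i in range(4)]
    return top,bot,ver
E
python3 - <<'E'
from fit import *; from models import *
G={n:cv2.imread(f"pics/{n}1.png",0).astype(np.float32) for n in("top","scene")}
for names in(["top"],["scene"],["top","scene"]):
    p,rep=fit([.561,-.0845,-1.649],[(n,G[n],L) for n in names]); print(names,p.round(4))
    for r in rep: print("  ",r)
p0=fit([.561,-.0845,-1.649],[("top",G["top"],L)])[0]
for n,roi,s in(("top",(225,120,270,120),2.95),("scene",(20,175,360,210),2.2)):
    im=cv2.imread(f"pics/{n}1.png"); x,y,w,h=roi; im=cv2.resize(im[y:y+h,x:x+w],None,fx=s,fy=s,interpolation=cv2.INTER_CUBIC)
    for a,b in L:
        q=((proj(n,place(p0,[a,b]))-[x,y]+.5)*s-.5).round().astype(int); cv2.line(im,tuple(map(int,q[0])),tuple(map(int,q[1])),(0,0,255),1)
    cv2.imwrite(f"pics/ov_{n}.png",im)
E
```

```text
['top'] [ 0.5615 -0.084  -1.6451]
   ('top', [-0.25, 0.105, 0.012], [0.0, 0.105, 0.012], 0.36, 54)
   ('top', [-0.25, -0.105, 0.012], [0.0, -0.105, 0.012], -0.28, 56)
   ('top', [-0.25, 0.105, 0.012], [-0.25, -0.105, 0.012], -0.1, 45)
   ('top', [0.0, 0.08, 0.012], [0.0, 0.105, 0.012], -0.44, 5)
   ('top', [0.0, -0.08, 0.012], [0.0, -0.105, 0.012], 0.74, 5)
   ('top', [0.03, 0.078, 0.012], [0.28, 0.078, 0.012], 0.32, 55)
   ('top', [0.03, -0.078, 0.012], [0.28, -0.078, 0.012], -0.17, 57)
   ('top', [0.02, 0.053, 0.034], [0.225, 0.053, 0.034], 0.01, 47)
   ('top', [0.02, -0.053, 0.034], [0.225, -0.053, 0.034], -0.17, 43)
   ('top', [0.02, 0.067, 0.034], [0.225, 0.067, 0.034], 0.31, 46)
   ('top', [0.02, -0.067, 0.034], [0.225, -0.067, 0.034], -0.35, 47)
['scene'] [ 0.5642 -0.0881 -1.6479]
   ('scene', [-0.25, 0.105, 0.012], [0.0, 0.105, 0.012], -0.11, 66)
   ('scene', [-0.25, -0.105, 0.012], [0.0, -0.105, 0.012], 0.01, 48)
   ('scene', [-0.25, 0.105, 0.012], [-0.25, -0.105, 0.012], -0.09, 43)
   ('scene', [0.0, 0.08, 0.012], [0.0, 0.105, 0.012], -0.54, 6)
   ('scene', [0.03, 0.078, 0.
[... 1745 characters left out ...]
df = [f_eval - f0 for f_eval in f_evals]
                                    ^^^^^^^
    f = np.atleast_1d(self.fun(x, *self.args, **self.kwargs))
                      ~~~~~~~~^^^^^^^^^^^^^^^^^^^^^^^^^^^^^^
    return np.atleast_1d(self.fun(x))
                         ~~~~~~~~^^^
    return self.f(x, *self.args, **self.kwargs)
           ~~~~~~^^^^^^^^^^^^^^^^^^^^^^^^^^^^^^
  File "fit.py", line 33, in res
    P=proj(n,place(p,np.asarray(a)+np.outer(t,np.asarray(b)-np.asarray(a))))
  File "h.py", line 4, in proj
    c=C or get_calibration(n); M=c["camera_from_world"]; f=210/np.tan(np.radians(c["fov_y"]/2))
           ~~~~~~~~~~~~~~~^^^
ValueError: time passes only in moves, steps and waits
```

```bash
python3 - <<'E'
s=open("h.py").read()
s=s.replace("def proj(n","import functools\n@functools.lru_cache\ndef cal(n): return get_calibration(n)\ndef proj(n",1).replace("C or get_calibration(n)","C or cal(n)").replace("c=get_calibration(n);","c=cal(n);")
open("h.py","w").write(s)
E
cat > ana.py <<'E'
from fit import *; from models import *
LP={"top":np.array([.5615,-.084,-1.6451]),"scene":np.array([.5642,-.0881,-1.6479])}
top,bot,ver=rack()
def rel(pl,pr):
    d=pr[:2]-pl[:2]; c,s=np.cos(pl[2]),np.sin(pl[2])
    return np.array([c*d[0]+s*d[1],-s*d[0]+c*d[1],(pr[2]-pl[2]+np.pi)%(2*np.pi)-np.pi])
def draw(n,tag,segs,roi,s,k):
    im=cv2.imread(f"pics/{n}{tag}.png"); x,y,w,h=roi; im=cv2.resize(im[y:y+h,x:x+w],None,fx=s,fy=s,interpolation=cv2.INTER_CUBIC)
    for p,S in segs:
        for a,b in S:
            q=((proj(n,place(p,[a,b]))-[x,y]+.5)*s-.5).round().astype(int); cv2.line(im,tuple(map(int,q[0])),tuple(map(int,q[1])),(0,0,255),1)
    cv2.imwrite(f"pics/ov_{n}{k}.png",im)
ROI={"top":((225,120,270,120),2.95),"scene":((20,175,360,210),2.2)}
E
python3 - <<'E'
from ana import *
G={n:cv2.imread(f"pics/{n}1.png",0).astype(np.float32) for n in("top","scene")}
g=np.array([.5765,.035,-1.87])
import itertools
for n in("top","scene"):
    # seed from mask silhouette
    M=np.load("masks.npz")[{"top":"top-tip_rack-3","scene":"scene-tip_rack-1"}[n]]
    C=np.array([p for e in top+bot for p in e])
    def cost(p):
        h=cv2.convexHull(proj(n,place(p,C)).astype(np.float32)).astype(int); m=np.zeros(M.shape,np.uint8); cv2.fillPoly(m,[h],1); return -(m.astype(bool)&M).sum()/(m.astype(bool)|M).sum()
    from scipy.optimize import minimize
    ini=np.array([g+[dx,dy,dz] for dx in(0,.015) for dy in(0,.015) for dz in(0,.1,-.1)][:4])
    r=min((minimize(cost,g+[a,b,c],method="Nelder-Mead",options=dict(initial_simplex=g+[a,b,c]+np.vstack([np.zeros(3),np.diag([.02,.02,.15])]))) for a in(0,.03)for b in(0,.03) for c in(0,.15)),key=lambda r:r.fun)
    segs=top+(bot[2:3]+bot[1:2]+ver[2:3] if n=="top" else bot[3:]+bot[:1]+ver[:1]+ver[1:2]+ver[3:])
    p,rep=fit(r.x,[(n,G[n],segs)],rng=4)
    print(n,"mask",r.x.round(4),r.fun,"edge",p.round(4),"rel",rel(LP[n],p).round(4),"relmask",rel(LP[n],r.x).round(4))
    for q in rep: print("  ",q[1:])
    draw(n,1,[(LP[n],L),(p,segs)],*ROI[n],"a")
E
```

```text
top mask [ 0.5793  0.0363 -1.8423] -0.9669724770642202 edge [ 0.5797  0.036  -1.8653] rel [-0.1211  0.0092 -0.2202] relmask [-0.1213  0.0088 -0.1972]
   ([0.064, 0.043, 0.072], [0.064, -0.043, 0.072], 0.19, 20)
   ([0.064, -0.043, 0.072], [-0.064, -0.043, 0.072], 0.09, 30)
   ([-0.064, -0.043, 0.072], [-0.064, 0.043, 0.072], -0.12, 20)
   ([-0.064, 0.043, 0.072], [0.064, 0.043, 0.072], 0.37, 30)
   ([-0.064, -0.043, 0.012], [-0.064, 0.043, 0.012], 1.16, 10)
   ([0.064, -0.043, 0.012], [-0.064, -0.043, 0.012], 0.24, 28)
   ([-0.064, -0.043, 0.012], [-0.064, -0.043, 0.072], 0.6, 3)
scene mask [ 0.5822  0.0338 -1.8549] -0.9646037908198218 edge [ 0.5822  0.0333 -1.8797] rel [-0.1225  0.0086 -0.2318] relmask [-0.1229  0.0086 -0.207 ]
   ([0.064, 0.043, 0.072], [0.064, -0.043, 0.072], 0.2, 13)
   ([0.064, -0.043, 0.072], [-0.064, -0.043, 0.072], 0.4, 26)
   ([-0.064, -0.043, 0.072], [-0.064, 0.043, 0.072], 0.79, 16)
   ([-0.064, 0.043, 0.072], [0.064, 0.043, 0.072], -0.4, 36)
   ([-0.064, 0.043, 0.012], [0.064, 0.043, 0.012], 0.62, 34)
   ([0.064, 0.043, 0.012], [0.064, -0.043, 0.012], 0.68, 16)
   ([0.064, 0.043, 0.012], [0.064, 0.043, 0.072], -0.19, 5)
   ([0.064, -0.043, 0.012], [0.064, -0.043, 0.072], 0.32, 12)
   ([-0.064, 0.043, 0.012], [-0.064, 0.043, 0.072], -0.85, 12)
```

View pics/ov_topa.png

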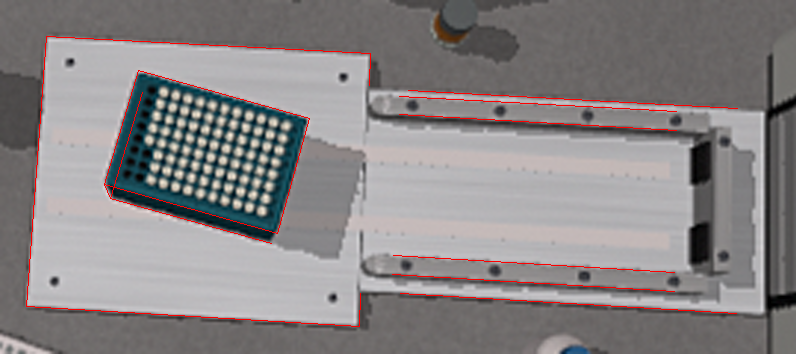

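View pics/ov_scenea.png

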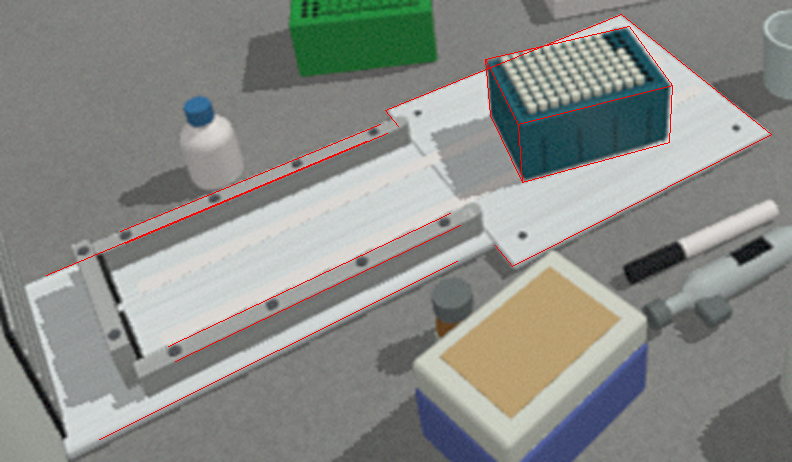

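The overlays match in both views. In the loader frame the rack is at about (-121, +9) mm with yaw -0.22 rad. The plan has two parts:
1. Square it with a two-finger side push from the far side.
2. Push it home from the rear, with the fingertips above rail height.

I'll check IK first.

```bash
cat > mot.py <<'E'
from ana import *
from scipy.spatial.transform import Rotation as Rn
LD=np.array([.5628,-.086,-1.6465])   # loader in robot frame
def W(x,y,z): return place(LD,[[x,y,z]])[0]
def ori(yaw): # jaw axis at loader-frame yaw
    a=LD[2]+yaw; c,s=np.cos(a),np.sin(a)
    return Rn.from_matrix(np.array([[c,s,0],[s,-c,0],[0,0,-1]])).as_quat()
def loc(): 
    s=sense(); p=s["position"]; d=rel(LD,np.array([p[0],p[1],0])); return d[:2].round(4),p[2].round(4),s["force"].round(2),round(s["time_s"],2)
E
python3 - <<'E'
from mot import *
for nm,p,yw in [("side hi",(-.125,.09,.3),0),("side",(-.125,.09,.035),0),("side end",(-.125,.05,.035),0),("rear",(-.215,0,.046),np.pi/2),("rear end",(.105,0,.046),np.pi/2),("rear hi",(-.215,0,.2),np.pi/2),("home hi",(.08,0,.25),np.pi/2)]:
    for k in(0,np.pi): 
        q=solve_ik(W(*p),ori(yw+k)); print(nm,round(k,1),W(*p).round(3),None if q is None else np.round(q,2))
s=sense();print(solve_ik([.246,-.601,.32],s["tool_rot"]))
E
```

```text
side hi 0 [0.662 0.032 0.3  ] [ 0.07  0.53 -0.28  1.43  0.15  1.2  -1.87]
side hi 3.1 [0.662 0.032 0.3  ] [ 0.36  0.63 -0.76  1.41  0.44  1.28  1.07]
side 0 [0.662 0.032 0.035] [-0.07  0.82 -0.06  1.6   0.07  0.72 -1.82]
side 3.1 [0.662 0.032 0.035] [ 0.36  0.96 -0.74  1.57  0.77  0.92  0.84]
side end 0 [0.622 0.035 0.035] [-0.08  0.77 -0.07  1.72  0.09  0.66 -1.84]
side end 3.1 [0.622 0.035 0.035] [ 0.38  0.92 -0.75  1.69  0.79  0.86  0.78]
rear 0 [0.579 0.128 0.046] [ 0.02  0.76 -0.43  1.78  0.47  0.7  -0.75]
rear 3.1 [0.579 0.128 0.046] [ 0.42  1.05 -1.08  1.76  1.07  1.06  1.99]
rear end 0 [ 0.555 -0.191  0.046] [ 0.49  0.73 -0.32  1.8   0.35  0.66 -0.11]
rear end 3.1 [ 0.555 -0.191  0.046] [ 0.02  0.74  0.32  1.83 -0.37  0.63 -2.66]
rear hi 0 [0.579 0.128 0.2  ] [ 0.16  0.57 -0.63  1.71  0.39  0.99 -0.69]
rear hi 3.1 [0.579 0.128 0.2  ] [ 0.42  0.75 -1.08  1.69  0.72  1.15  2.21]
home hi 0 [ 0.557 -0.166  0.25 ] [ 0.53  0.45 -0.43  1.7   0.21  1.03 -0.04]
home hi 3.1 [ 0.557 -0.166  0.25 ] [-0.53  0.65  1.1   1.77 -0.64  1.13 -2.44]
[ 1.11323689e+00  4.74277819e-01 -3.45090918e-04  1.45654987e+00
  1.87596803e-04  1.21075685e+00 -6.91476858e-02]
```

Run:
```python
from mot import *
s=sense()
move_straight([.246,-.601,.32],vel=.2)
move_ptp(W(-.125,.092,.3),ori(0)); print(loc())
move_straight(W(-.125,.092,.06),vel=.2,force_limit=8)
hit=move_straight(W(-.125,.092,.035),vel=.05,force_limit=8); print(hit,loc(),sense()["opening"])
for n in("top","scene"): cv2.imwrite(f"pics/{n}2.png",get_image(n)[:,:,::-1])
for n in("top","scene"):
    x,y,w,h=ROI[n][0]; im=cv2.imread(f"pics/{n}2.png"); cv2.imwrite(f"pics/z_{n}2.png",cv2.resize(im[y-50:y+h,x:x+w],None,fx=2.2,fy=2.2,interpolation=cv2.INTER_CUBIC))
```

```text
(array([-0.1237,  0.0922]), np.float64(0.3), array([1.27, 0.32, 0.04]), 3.89)
False (array([-0.1251,  0.092 ]), np.float64(0.0349), array([-0.48, -0.12,  0.62]), 5.89) 0.08830663224731626
```

View pics/z_scene2.png

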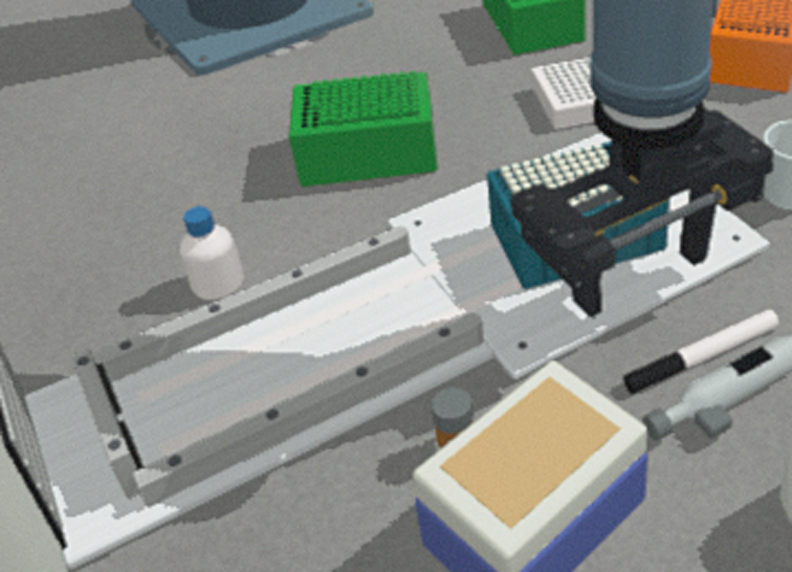

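View pics/z_top2.png

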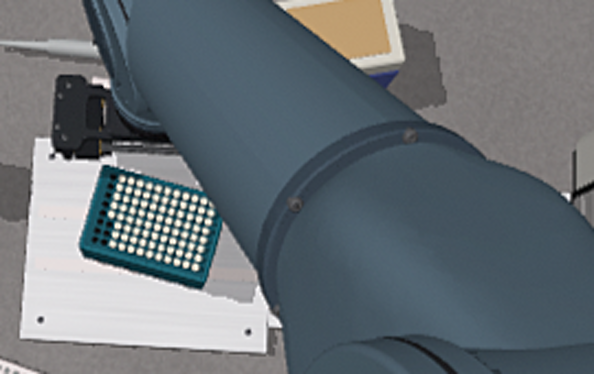

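Both views show the fingers standing beyond the far side of the rack, at scene zoom (590,300) and (700,250), with the gripper body above the tips. Now the side push.

```bash
cat >> mot.py <<'E'
def look(tag):
    out={}
    for n in("top","scene"): cv2.imwrite(f"pics/{n}{tag}.png",get_image(n)[:,:,::-1])
def rackfit(n,tag,seed):
    g=cv2.imread(f"pics/{n}{tag}.png",0).astype(np.float32)
    segs=top+(bot[1:2] if n=="top" else bot[3:]+bot[:1]+ver[:1]+ver[3:])
    w=place(LP[n],[[*seed[:2],0]])[0]; s=[w[0],w[1],LP[n][2]+seed[2]]
    p,rep=fit(s,[(n,g,segs)],rng=5); draw(n,tag,[(p,segs)],*ROI[n],"r%s"%tag)
    return rel(LP[n],p).round(4),[(r[3],r[4]) for r in rep]
E
python3 - <<'E'
from mot import *
move_straight(W(-.125,.053,.035),vel=.03,force_limit=25); print(loc())
move_straight(W(-.125,.075,.035),vel=.1)
move_straight(W(-.125,.09,.15),vel=.2); 
look(3)
for n in("top","scene"): 
    try: print(n,rackfit(n,3,[-.122,.001,0]))
    except Exception as e: print(e)
print(loc())
E
```

```text
(array([-0.1249,  0.0531]), np.float64(0.035), array([ 1.  , -0.31, -0.47]), 7.44)
top (array([-0.1206, -0.0013,  0.1543]), [(0.36, 16), (0.17, 20), (0.77, 9), (0.61, 14), (0.2, 17)])
scene (array([-0.118 , -0.0064,  0.1109]), [(0.21, 12), (0.16, 15), (0.93, 7), (-0.01, 15), (-0.29, 9), (0.64, 9), (0.01, 8), (-0.34, 10)])
(array([-0.1247,  0.0885]), np.float64(0.1481), array([ 0.03,  0.51, -0.61]), 8.64)
```

View pics/ov_topr3.png

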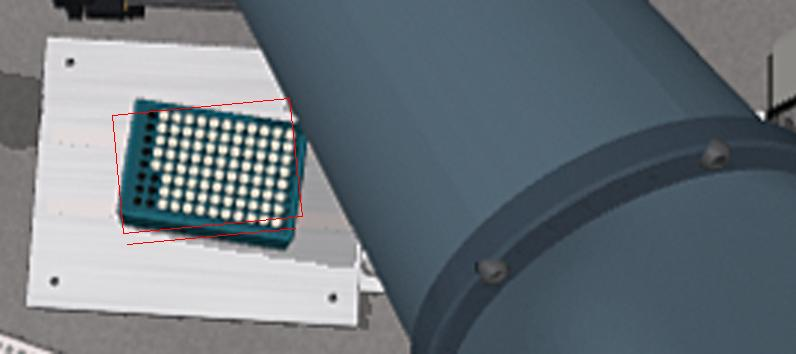

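View pics/ov_scener3.png

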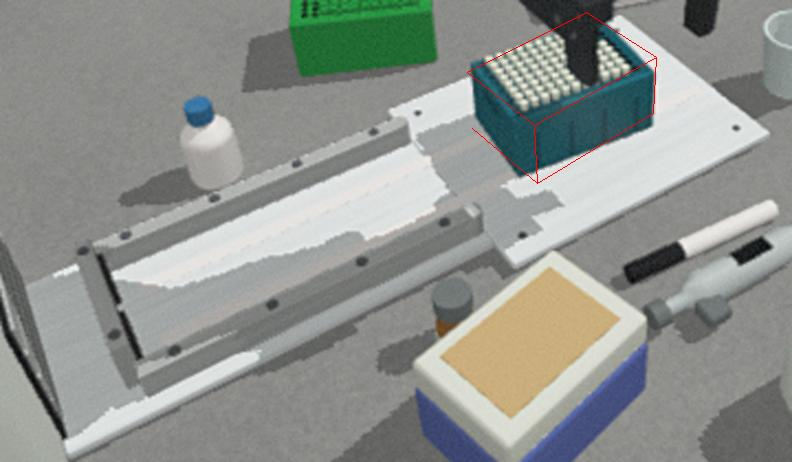

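```bash
cat >> mot.py <<'E'
def hull_seed(n,tag,seed,zc=.042):
    im=cv2.imread(f"pics/{n}{tag}.png"); hsv=cv2.cvtColor(im,cv2.COLOR_BGR2HSV)
    m=((hsv[...,0]>85)&(hsv[...,0]<105)&(hsv[...,1]>130)).astype(np.uint8)
    w=proj(n,place(LP[n],[[*seed[:2],zc]]))[0]
    yy,xx=np.mgrid[:420,:560]; m[np.hypot(xx-w[0],yy-w[1])>75]=0
    k,lab,st,_=cv2.connectedComponentsWithStats(cv2.morphologyEx(m,cv2.MORPH_CLOSE,np.ones((5,5))))
    M=lab==1+st[1:,4].argmax(); C=np.array([p for e in top+bot for p in e])
    M=cv2.fillPoly(np.zeros((420,560),np.uint8),[cv2.convexHull(np.argwhere(M)[:,::-1].astype(np.int32))],1).astype(bool)
    def cost(r):
        p=np.array([*place(LP[n],[[r[0],r[1],0]])[0][:2],LP[n][2]+r[2]])
        h=cv2.convexHull(proj(n,place(p,C)).astype(np.float32)); h=np.round(h*16).astype(int); q=np.zeros(M.shape,np.uint8); cv2.fillPoly(q,[h],1,shift=4); q=q>0
        return -(q&M).sum()/(q|M).sum()
    from scipy.optimize import minimize
    s=np.array(seed,float); R=[minimize(cost,s,method="Nelder-Mead",options=dict(initial_simplex=s+np.vstack([np.zeros(3),np.diag(d)]))) for d in([.01,.01,.1],[-.01,-.01,-.1],[.01,-.01,-.1])]
    r=min(R,key=lambda r:r.fun); return r.x,r.fun
E
python3 - <<'E'
from mot import *
for n in("top","scene"):
    x,f=hull_seed(n,3,[-.12,-.003,-.1]); print(n,x.round(4),round(f,3)); print(rackfit(n,3,x))
E
```

```text
top [-0.1155 -0.0024 -0.1108] -0.948
(array([-0.1155, -0.0033, -0.0971]), [(0.06, 17), (0.09, 30), (0.05, 20), (0.35, 30), (0.24, 28)])
scene [-0.1161 -0.0085 -0.087 ] -0.904
(array([-0.1166, -0.0072, -0.0941]), [(0.11, 16), (1.0, 20), (0.75, 15), (0.72, 21), (-0.11, 33), (0.78, 17), (-0.43, 5), (-0.25, 12)])
```

View pics/ov_topr3.png

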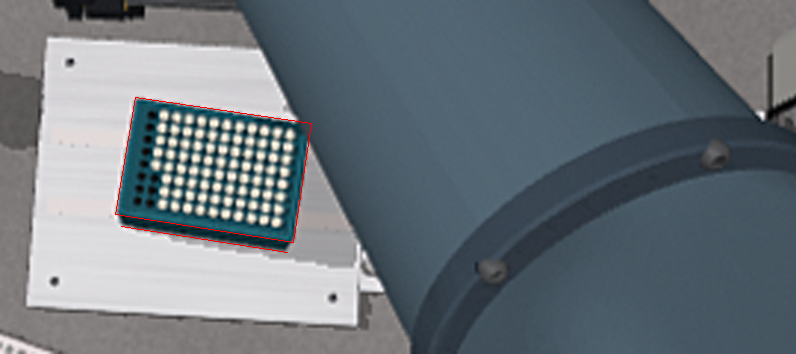

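View pics/ov_scener3.png

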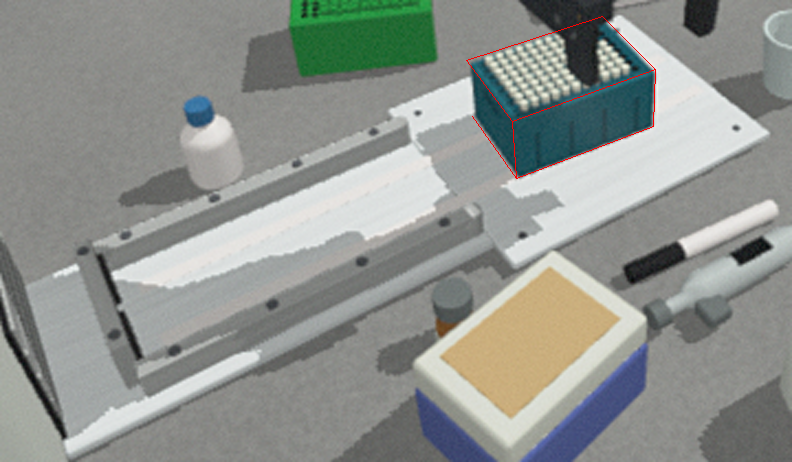

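The top and scene fits agree: the rack is now at about (-116, -4) mm with yaw -0.095. Only the rear corner was pushed. A push from the near side turns it the same corrective way and shifts it back by +y, so I'll do that up to the line where its centre sits at y = 0.

Run:
```python
from mot import *
move_straight(W(-.116,.0,.17),vel=.25)
move_straight(W(-.116,-.085,.12),vel=.25)
move_straight(W(-.116,-.085,.06),vel=.2,force_limit=8)
print(move_straight(W(-.116,-.085,.035),vel=.08,force_limit=8),loc())
move_straight(W(-.116,-.066,.035),vel=.08,force_limit=25)
move_straight(W(-.116,-.052,.035),vel=.02,force_limit=25); print(loc())
pause(.2)
move_straight(W(-.116,-.075,.035),vel=.08)
move_straight(W(-.116,-.12,.15),vel=.25); 
look(4)
for n in("top","scene"):
    x,f=hull_seed(n,4,[-.116,0,-.02]); print(n,x.round(4),round(f,3)); print(rackfit(n,4,x))
print(loc())
```

```text
False (array([-0.116 , -0.0849]), np.float64(0.0351), array([-0.09, -0.28,  0.63]), 10.61)
(array([-0.1164, -0.0517]), np.float64(0.0351), array([ 0.09, -0.27,  0.24]), 11.85)
top [-0.1228  0.0148 -0.1952] -0.403
(array([-0.119 ,  0.0028, -0.0053]), [(0.03, 10), (-0.49, 3), (0.02, 17), (-0.06, 30), (-0.76, 3)])
scene [-0.1218  0.     -0.0006] -0.913
(array([-1.197e-01, -1.000e-04,  6.000e-04]), [(0.05, 17), (0.97, 25), (0.71, 18), (0.7, 19), (-0.01, 32), (0.77, 18), (-0.16, 5), (-0.25, 12)])
(array([-0.1158, -0.1202]), np.float64(0.1487), array([ 0.06, -0.41, -0.03]), 13.22)
```

View pics/ov_topr4.png

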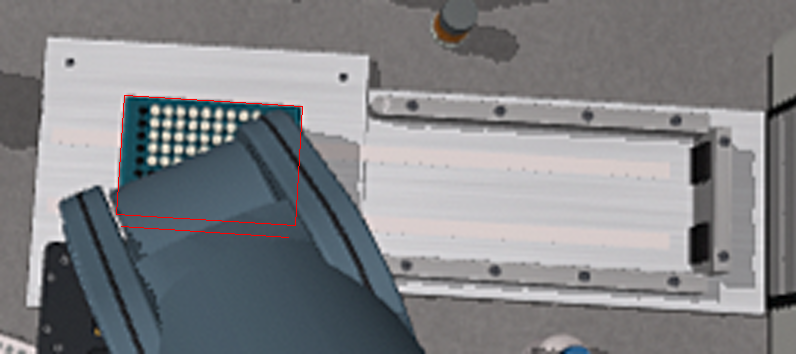

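View pics/ov_scener4.png

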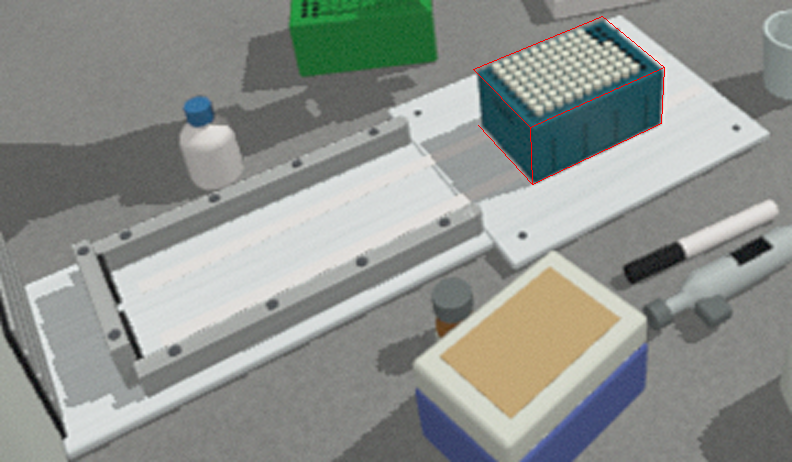

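The scene view shows the rack square, with yaw about 0 and y about 0. The top view's half-occluded fit gives y of about +3 mm. I'll move behind it and measure again with the top view clearer.

Run:
```python
from mot import *
move_straight(W(-.18,-.11,.2),vel=.25)
move_ptp(W(-.225,0,.2),ori(np.pi/2)); move_gripper(.045)
move_straight(W(-.225,0,.08),vel=.25,force_limit=8)
print(move_straight(W(-.225,0,.048),vel=.08,force_limit=8),loc(),sense()["opening"])
look(5)
for n in("top","scene"):
    x,f=hull_seed(n,5,[-.119,0.001,0]); print(n,x.round(4),round(f,3)); print(rackfit(n,5,[-.119,.001,0]))
```

```text
False (array([-2.25e-01, -2.00e-04]), np.float64(0.0477), array([ 0.49, -0.68, -0.22]), 16.91) 0.04476895340791606Traceback (most recent call last):
  File "<stdin>", line 8, in <module>
  File "mot.py", line 25, in hull_seed
    M=lab==1+st[1:,4].argmax(); C=np.array([p for e in top+bot for p in e])
             ~~~~~~~~~~~~~~~^^
ValueError: attempt to get argmax of an empty sequence
```

Run:
```python
from mot import *
n="scene"; print(rackfit(n,5,[-.119,.001,0]))
```

```text
(array([-0.1194, -0.    ,  0.0094]), [(-0.07, 14), (0.94, 24), (0.7, 18), (0.72, 17), (0.03, 32), (0.87, 18), (-0.15, 4), (-0.12, 12)])
```

View pics/top5.png

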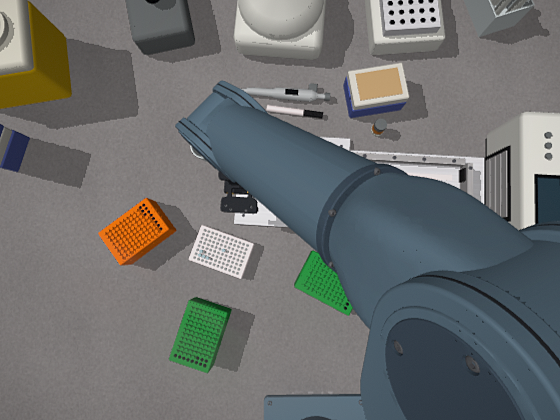

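View pics/ov_scener5.png

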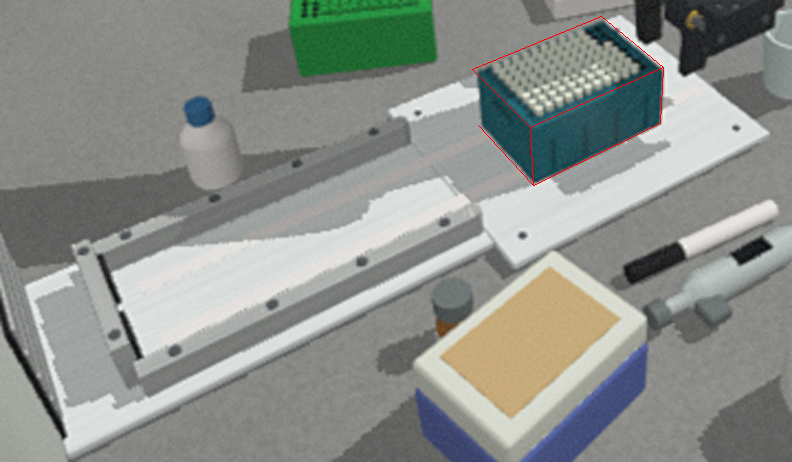

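The top view is hidden by the arm. The scene view shows the rack square with y about 0 and the fingers behind it at zoom (690,50). I'll push to just before the mouth, then check.

Run:
```python
from mot import *
move_straight(W(-.197,0.001,.048),vel=.08,force_limit=20)
move_straight(W(-.148,0.001,.048),vel=.03,force_limit=20); print(loc())
look(6)
print(rackfit("scene",6,[-.148+.0725,.001,0]))
```

```text
(array([-0.148,  0.001]), np.float64(0.048), array([-0.42,  0.94, -0.59]), 19.29)
(array([-0.0738,  0.0003, -0.0027]), [(-0.23, 15), (0.99, 25), (0.45, 16), (0.63, 24), (-0.04, 33), (0.76, 18), (-0.64, 3), (-0.12, 11)])
```

View pics/ov_scener6.png

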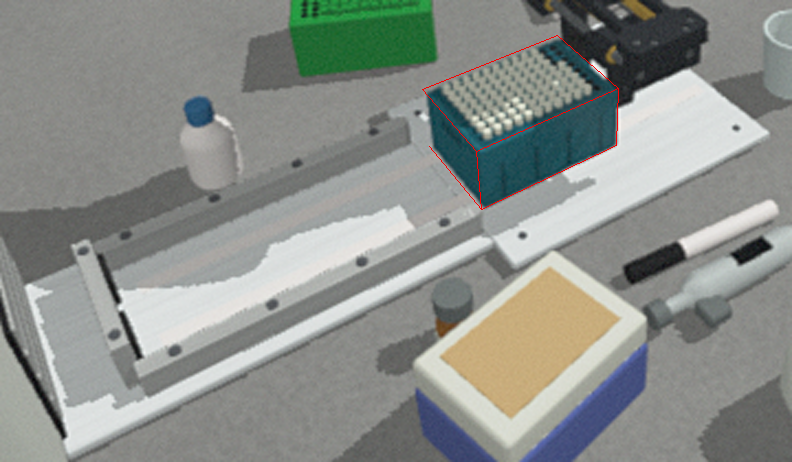

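View pics/top6.png

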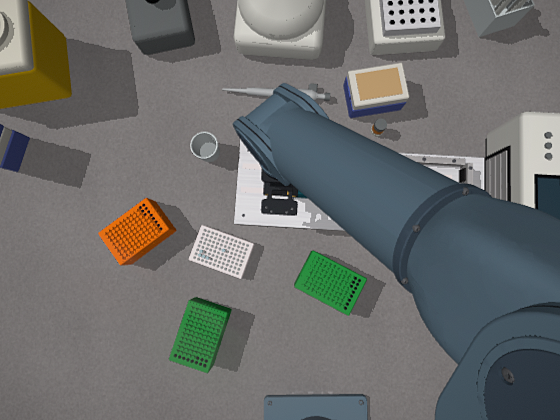

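The rack is at the mouth with y ≈ 0.3 mm and yaw ≈ 0. Its far lower edge, on the deck, fits to 0.04 px. I'll push on into the lane and check on the way.

Run:
```python
from mot import *
print(move_straight(W(-.06,0.0005,.048),vel=.04,force_limit=20)); print(loc())
look(7)
p,r=rackfit("scene",7,[-.06+.0738,.0,0]); print(p,r)
pw=np.array([*place(LP["scene"],[[p[0],p[1],0]])[0][:2],LP["scene"][2]+p[2]])
inn=[((0.,y,z),(.24,y,z)) for y in(.053,-.053) for z in(.012,.034)]
draw("scene",7,[(pw,bot+top),(LP["scene"],inn)],*ROI["scene"],"x7")
```

```text
False
(array([-0.0601,  0.0005]), np.float64(0.048), array([ 1.26,  2.49, -0.6 ]), 21.74)
[ 0.0131 -0.0089 -0.0361] [(-0.52, 10), (0.73, 14), (-0.24, 32), (0.4, 27), (0.43, 18), (-0.62, 4), (1.04, 12)]
```

View pics/ov_scenex7.png

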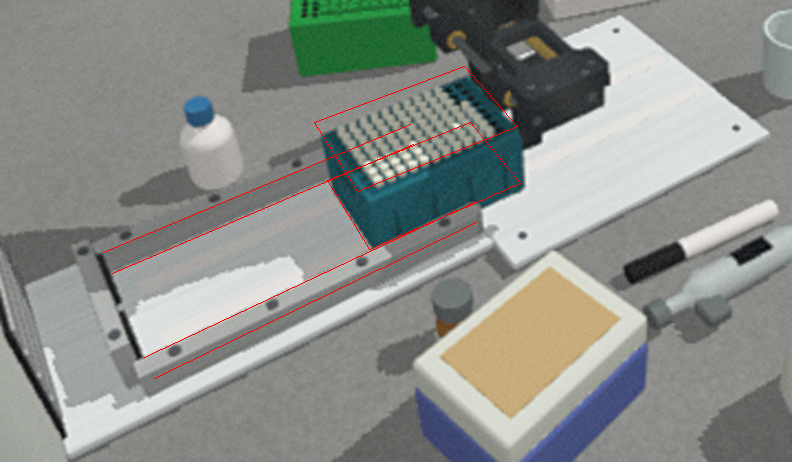

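View pics/top7.png

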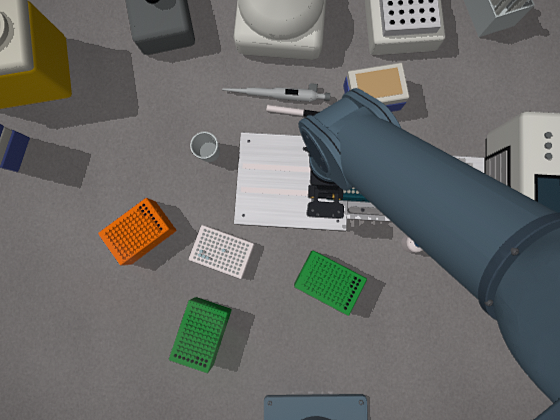

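The model's far lower edge is now hidden by the far rail and pulled the fit off. I'll refit with the visible edges only, using image 6 as the reference.

```bash
cat >> mot.py <<'E'
def rf2(tag,seed,n="scene"):
    g=cv2.imread(f"pics/{n}{tag}.png",0).astype(np.float32)
    up=[(tuple(np.array(v[0])+[0,0,.03]),v[1]) for v in(ver[0],)]
    segs=top+bot[:1]+ver[1:2]+up
    w=place(LP[n],[[*seed[:2],0]])[0]
    p,rep=fit([w[0],w[1],LP[n][2]+seed[2]],[(n,g,segs)],rng=3.5)
    draw(n,tag,[(p,segs)],*ROI[n],"s%s"%tag); return rel(LP[n],p).round(4),[(r[3],r[4]) for r in rep]
E
python3 - <<'E'
from mot import *
print(rf2(5,[-.119,0,0]));print(rf2(6,[-.0738,0,0])); 
for y in(0,-.004,.004): print(rf2(7,[.0138,y,0]))
E
```

```text
(array([-0.1203,  0.0041, -0.0092]), [(-0.3, 14), (-0.01, 27), (0.92, 18), (0.05, 23), (0.64, 18), (0.22, 12)])
(array([-0.0745,  0.0046, -0.0063]), [(-0.31, 11), (-0.0, 27), (0.8, 17), (0.07, 14), (0.54, 18), (0.13, 12)])
(array([ 0.0134,  0.0041, -0.0052]), [(-0.24, 16), (0.07, 32), (0.77, 15), (0.12, 18), (0.51, 17), (0.13, 13)])
(array([ 0.0127, -0.0071, -0.0199]), [(-0.67, 9), (0.87, 13), (0.09, 33), (0.24, 18), (0.95, 11)])
(array([ 0.0133,  0.0041, -0.0051]), [(-0.18, 14), (0.08, 33), (0.8, 15), (0.12, 18), (0.5, 17), (0.08, 13)])
```

View pics/ov_scenes7.png

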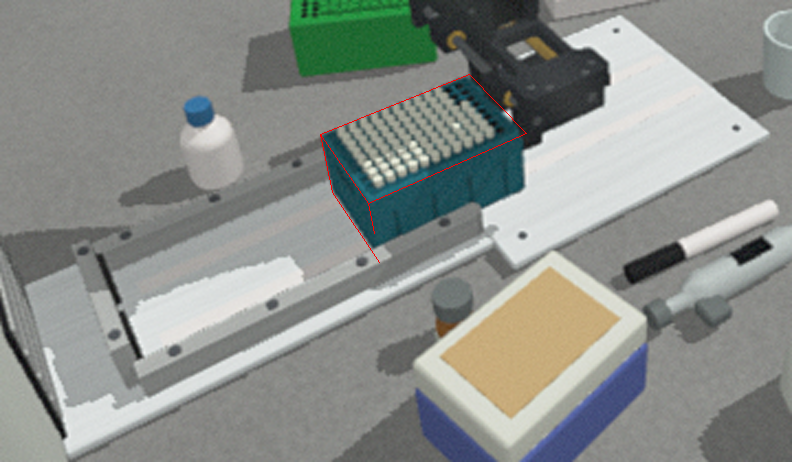

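Measured on the same edges, y (4.1, 4.6, 4.1 mm) and yaw (-0.005) haven't drifted. The methods disagree on absolute y, from 0 to +4 mm, so I'll drift the line about 2 mm towards -y over the rest of the push. That stays within the gap on either reading.

Run:
```python
from mot import *
print(move_straight(W(.075,-.0015,.048),vel=.04,force_limit=15)); print(loc())
look(8)
print(rf2(8,[.149,.0025,0]))
```

```text
False
(array([ 0.0749, -0.0015]), np.float64(0.048), array([ 0.14,  1.67, -0.23]), 25.37)
(array([ 0.1486,  0.0022, -0.0101]), [(-0.28, 20), (-0.01, 36), (0.89, 10), (0.02, 24), (0.52, 18), (0.16, 14), (0.07, 7)])
```

View pics/ov_scenes8.png

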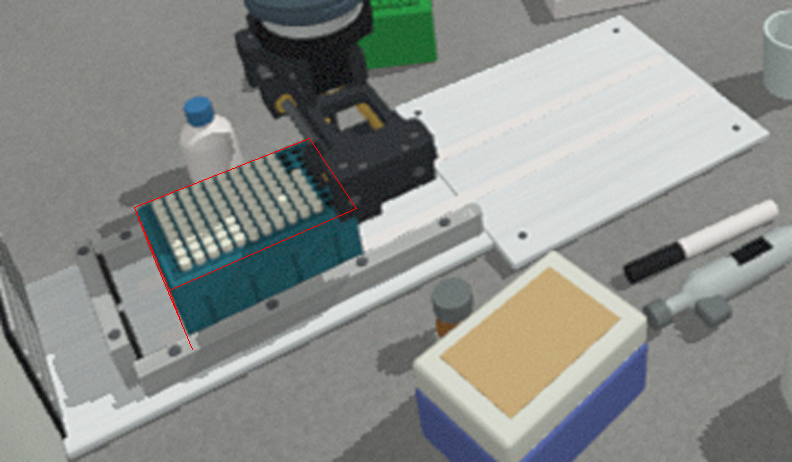

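The rack is about 30 mm short of the pads, straight and clear of both rails. Now the slow approach, with a force limit.

Run:
```python
from mot import *
print(move_straight(W(.094,-.0015,.048),vel=.03,force_limit=12)); print(loc())
print(move_straight(W(.116,-.0015,.048),vel=.008,force_limit=5)); print(loc())
look(9)
d=loc()[0][0]; print(rf2(9,[d+.0737,.002,-.005]))
```

```text
False
(array([ 0.0946, -0.0016]), np.float64(0.048), array([-0.46,  0.08,  0.1 ]), 26.25)
True
(array([ 0.1041, -0.0019]), np.float64(0.0476), array([ 0.5 ,  0.05, -0.91]), 27.72)
(array([ 0.1796,  0.0025, -0.0304]), [(-0.17, 14), (0.06, 37), (-0.24, 3), (0.07, 25), (-0.22, 15), (0.24, 14), (0.0, 7)])
```

View pics/ov_scenes9.png

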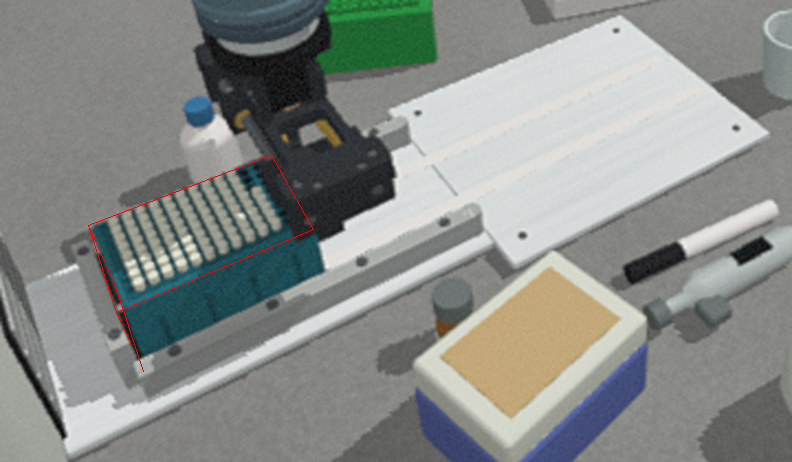

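The force stop came near the expected home position. I'll push again gently to confirm it's the stop and not just friction.

Run:
```python
from mot import *
for fl in(6,9):
    print(move_straight(W(.116,-.0019,.048),vel=.008,force_limit=fl)); print(loc(),sense()["force"].round(1))
    pause(.3); print(loc())
look(10)
```

```text
True
(array([ 0.1041, -0.0026]), np.float64(0.0471), array([0.02, 0.02, 0.07]), 28.48) [0.  0.  0.1]
(array([ 0.1039, -0.003 ]), np.float64(0.0467), array([ 0.35,  0.34, -1.32]), 28.77)
True
(array([ 0.104 , -0.0033]), np.float64(0.0467), array([0.1 , 0.05, 0.41]), 29.47) [0.1 0.  0.4]
(array([ 0.1038, -0.0037]), np.float64(0.0463), array([-1.17,  0.28, -0.57]), 29.77)
```

Two more pushes stopped with no advance (x = 0.104), so the rack is against the pads. The TCP is drifting slightly sideways, so I'll retreat now, lift, clear the top view and check.

Run:
```python
from mot import *
move_straight(W(.07,-.003,.048),vel=.06)
move_straight(W(.05,-.003,.25),vel=.25)
move_straight(W(-.25,-.02,.32),vel=.3); print(loc())
move_ptp(W(-.40,-.10,.3),ori(np.pi/2))
look(11); print(loc())
print(rf2(11,[.1785,.0,0]))
g=[rackfit("top",11,[.1785,y,0]) for y in(-.002,.002)]; print(g)
```

```text
(array([-0.2481, -0.0198]), np.float64(0.3191), array([-0.38,  0.34, -0.65]), 32.71)
(array([-0.3976, -0.098 ]), np.float64(0.2998), array([ 0.17,  0.85, -0.21]), 33.53)
(array([0.181 , 0.0019, 0.0086]), [(0.34, 18), (0.19, 41), (-0.78, 19), (0.14, 48), (-0.76, 18), (-0.43, 11), (-0.11, 7)])
[(array([ 0.1775, -0.002 ,  0.0767]), [(0.27, 19), (-0.27, 19), (0.21, 16), (0.49, 23), (0.56, 25)]), (array([0.1779, 0.0012, 0.0013]), [(0.38, 19), (0.03, 30), (0.38, 20), (0.32, 30), (0.28, 28)])]
```

View pics/ov_scenes11.png

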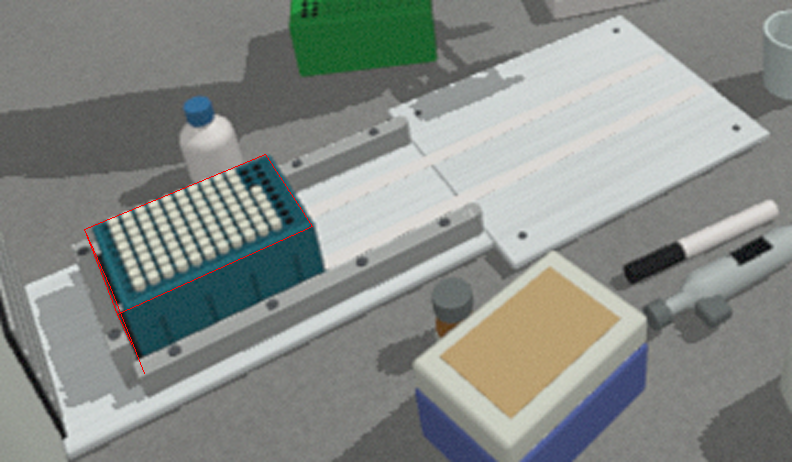

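View pics/ov_topr11.png

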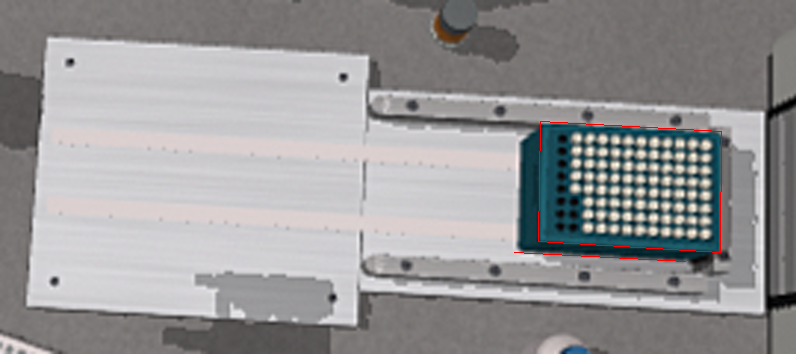

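The top fit gives (177.9, +1.2) mm with yaw 0.001, and the scene fit gives (181.0, +1.9) mm with yaw 0.009. Home is at 179.5, so the two straddle it, and the force stops confirm contact with the pads. I'll do a quick bystander check and hand in.

Run:
```python
from mot import *
a=cv2.imread("pics/scene1.png",0);b=cv2.imread("pics/scene11.png",0)
for nm,(x,y,w,h) in dict(box=(205,285,115,115),vial=(212,295,28,30),marker=(300,262,78,40),pip=(315,250,120,75),bottle=(98,215,36,48),beaker=(362,175,40,48),well=(258,143,70,40)).items():
    r=cv2.matchTemplate(b[y-8:y+h+8,x-8:x+w+8],a[y:y+h,x:x+w],cv2.TM_CCOEFF_NORMED); _,v,_,l=cv2.minMaxLoc(r); print(nm,round(v,2),(l[0]-8,l[1]-8))
finish_job()
```

```text
box 1.0 (0, 0)
vial 1.0 (0, 0)
marker 1.0 (0, 0)
pip 1.0 (0, 0)
bottle 0.72 (-1, 0)
beaker 0.98 (0, 0)
well 1.0 (0, 0)
the job is handed in; nothing more can be done
```

The teal tip rack is home against the end stop and the job is handed in, at about 34 s of the 72 s allowed. I squared it with finger pushes from the far and then the near side. Then I pushed it down the lane with two fingertips held above rail height, and backed clear.

**At the stop:** the slow approach (8 mm/s) stopped at a 5 N force change. Two more gentle pushes moved it no further, so it is against the pads.

**Final position** (loader frame; home is x 179.5, y 0):

| Camera | x (mm) | y (mm) | yaw (rad) |
|---|---|---|---|
| top | 177.9 | +1.2 | 0.001 |
| scene | 181.0 | +1.9 | 0.009 |

**Disagreements:**
- **Cameras:** they differ by about 3 mm in x, as they did when locating the loader.
- **In the lane:** the ways of measuring y differed by up to 4 mm, so I drifted the push 2 mm towards the middle.
- **While pressing on the stop:** one fit read a yaw of -0.03 with the gripper still partly in view. It did not show once the arm was clear.
- **Bad fits:** a few fits locked onto wrong edges; I spotted them in the overlays and redid or discarded them.

**Rails:** I saw no contact in the pictures, but I had no separate measure of rail force.

**Bystanders:** six of the seven showed no shift between the first and last scene pictures. The bottle matched less well (0.72, 1 px), probably because shadow and the rack now overlap it; it stands in place in the pictures.

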